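# Unlock the orange jar's clamp-on caddy

## Robot

A 6-joint arm with a two-finger parallel gripper is mounted at the origin on the work surface. World frame = base frame: x ahead of the robot, y to its left, z up, the work surface at z = 0. Lengths are in m, angles in rad, forces in N, time in s.
With the tool pointing down it reaches from about 0.375 to 0.975 m from the base axis. Payload 3.8 kg.
Tool frame: the origin (TCP) lies on the mounting face of the last link; the fingertips stand 173 mm ahead of it and the grasp point (between the pads) lies 155 mm ahead of it; z points along the fingers, y is the direction in which the jaws open and shut (so a half turn about z gives the same grasp; the last joint's range is limited). The gripper opens to 85 mm and grips with 20 to 120 N. Pads are 22 mm wide; open, the fingers measure 114 mm over their backs; the gripper's body (76 mm by 85 mm) begins 54 mm behind the grasp point. The pads swing forward as they close: fully open they stand 13 mm farther back than shut.
Start: joints at [1.259, 0.264, 1.604, -0, 1.274, -0.037], TCP at [0.183, 0.65, 0.405] pointing down, gripper open.
Joint ranges: [-2.63, 2.63], [-0.94, 2.18], [0.31, 2.57], [-1.31, 4.45], [0, 2.66], [-2.55, 2.55]. Speed limits (rad/s): [2.57, 2.57, 3.14, 3.14, 3.14, 3.14].

## Interface

Orientations are given as a rotation vector (axis times angle).
In Python, from workcell import bot gives the robot as it stands.
- The arm moves only by the shell command python3 -m jog 'ROWS' [FORCE]. ROWS is JSON, a list that holds one entry, the list of rows, each a list of 7 numbers: the closure, from 0 (fully open) to 1 (shut), then the shift along the tool's x, y, z in cm, then the turn, a rotation vector about the tool's x, y, z in rad. A call has 1 to 12 rows; each row is the pose to reach, as a shift and turn from the pose commanded when the call began, along the tool's axes at that moment; what a row does not reach only later rows make up. A row lasts 1/8 s, in which the tool goes at most 62.5 mm and 10.7 degrees, less where a joint would pass 70% of its speed; a pose out of reach is approached as far as the arm can. A call with a gripper value outside its range is refused whole. The fingers move at their own pace and stop on an object; FORCE is the grip in N (left out, the last holds). Time passes only in rows, so rows that repeat a pose let the fingers close. It gives the time, the measured TCP pose, the force and the opening at its end, in the units of the state.
- bot.read_state(): the state, without advancing time (a new reading comes with each control period).
- bot.read_camera(name): name is "scene" or "top" or "wrist"; returns the picture (384x512x3 uint8, red, green, blue); there is no depth.
- bot.camera_model(name): a dict with "intrinsics" (3x3 intrinsics, pixels), "k1" (the pictures are not rectified: a ray, as slopes to the right and down, at radius r is drawn at 1 + k1 r^2 times it, then the intrinsics apply), "rvec" (rotation vector, rad) and "tvec" (3), from world to camera coordinates, as OpenCV has them. Camera axes: x right, y down, z forward; pixel columns grow to the right and rows downward; lengths in m; the calibration is good to about 2 mm. A picture is of the moment at which its call begins: read the wrist's pose just before it. camera_model takes no time and is no camera call; for the wrist camera it gives the pose at the moment of the call.
- bot.finish_job(): hands the job in, once; it reports no verdict.
The state is a dict: "time": time; "q": joint angles; "joint_vel": joint speeds; "joint_torque": joint torques, N m; "tool_pos": TCP position; "tcp_rot": TCP orientation; "wrist_force": force on the tool from outside, world axes, zero at the start; "torque": the same for the moment, N m; "width": opening from 0.0 (shut) to 1.0 (fully open).
Only numpy, scipy, OpenCV 4.12 (cv2) and the standard library are available. Lean on these libraries where they do the work, as an engineer would, in place of code of your own. Each camera call takes 0.05 s, during which the arm holds its last target.

## Task

Two clamp-on caddies sit on the steel shelf above the sink, each locked by a blue bolt that a red keeper blocks. Unlock the one that holds the orange jar, so that it can be taken off for washing: push its red keeper all the way open, away from its basket, then slide its blue bolt all the way open, and let go. Keep the other caddy's keeper closed, and do not tip or push the orange jar about.

Things in the scene. Friction and masses are not known exactly. Their poses are not given: they have to be found in the camera images.
- keeper: Red keeper on the orange jar's caddy: fin 12 mm thick (x), 26 wide (y), on a steel tongue across the bolt's end. Origin mid-fin, 15 mm under its top, 32 above the tongue, 55 above the shelf. Axes: z up, x square to the shelf edge, away from the basket, y along the shelf. Slides only along +x, travel 35 mm, starts within 4 mm of shut, frees the bolt at 23 mm. 2.5 N friction, stays put.
- bolt: Blue bolt on the same caddy: fin 12 mm thick (y), 26 wide (x), on a steel bar along y. Origin mid-fin, 15 mm under its top, 32 above the bar; axes and height as the keeper's. Shut, it is 55 mm to -x and 80 mm to -y of the shut keeper. Slides only along +y, travel 35 mm, out of a dark staple; the keeper blocks it after 3 mm. 2.5 N friction, stays put. Parts around it end 25 mm below the origin.
- jar: Orange plastic screw-top jar, 72 mm across, 115 tall, loose, in the open metal basket hanging on the near side (-x) of the caddy to be unlocked. Its lid is 16 mm lower than the keeper's origin. Origin at the centre of its underside, z up.
- other_keeper: The same red keeper on the other, identical caddy, whose basket holds a round steel dabba: to be left closed. Same origin and axes as the keeper's.
Things that resemble listed ones, but are neither listed nor needed, are in the scene too. Of the things like the jar, leave any that is turquoise or yellow; of the rest the smaller one is meant.

How it is judged:
By the outcome, as a careful person would: the job done as asked, in the order asked, and still so for the second after the job is handed in, with the robot touching nothing.
It also fails if it takes over 37 s, if anything falls off the work surface, if the arm or the gripper's body presses on something with over 40 N, if the wrist force passes 120 N, or if a joint passes its speed limit or range.

## Working session

There is one attempt and no reset: what is moved stays moved. The work goes in short steps, Python scripts to look and compute and a shell command to move; the robot and the scene stay as the last step left them, time stands still between calls to the robot, and variables do not carry over. Pictures are saved under pics/ and viewed, and the job is handed in when it is done.

```bash
mkdir -p pics; ls; python3 - <<'E'
from workcell import bot
import cv2,numpy as np
np.set_printoptions(precision=4,suppress=True)
for n in ("scene","top","wrist"):
    im=bot.read_camera(n); cv2.imwrite(f"pics/{n}0.png",im[:,:,::-1])
    print(n,bot.camera_model(n))
print(bot.read_state())
E
```

```text
pics
scene {'intrinsics': array([[382.716 ,   0.    , 253.8593],
       [  0.    , 382.716 , 192.6296],
       [  0.    ,   0.    ,   1.    ]]), 'k1': -0.033771885561843115, 'rvec': array([ 2.1341,  0.7086, -0.316 ]), 'tvec': array([-0.4828,  0.0504,  1.3032])}
top {'intrinsics': array([[499.4125,   0.    , 263.7839],
       [  0.    , 499.4125, 185.0857],
       [  0.    ,   0.    ,   1.    ]]), 'k1': 0.06724772965733362, 'rvec': array([ 2.1546, -2.1376,  0.1973]), 'tvec': array([0.2145, 0.411 , 1.6877])}
wrist {'intrinsics': array([[322.4149,   0.    , 253.8816],
       [  0.    , 322.4149, 195.8046],
       [  0.    ,   0.    ,   1.    ]]), 'k1': -0.07837279836165081, 'rvec': array([-2.2826, -1.7277, -0.2868]), 'tvec': array([-0.6723, -0.0417,  0.3815])}
{'time': 0.15, 'q': array([ 1.2591,  0.2646,  1.6051,  0.    ,  1.2737, -0.0368]), 'joint_vel': array([-0.0016, -0.0017, -0.0041, -0.0013, -0.0002, -0.0001]), 'joint_torque': array([  0.    , -51.5896, -36.7964,  -0.    ,   0.0078,  -0.    ]), 'tool_pos': array([0.1831, 0.6494, 0.4036]), 'tcp_rot': array([-0.4303, -3.1116,  0.0027]), 'wrist_force': array([ 0.8341,  0.1786, -0.2105]), 'torque': array([0.0356, 0.015 , 0.0332]), 'width': 1.0000917874265112}
```

View pics/scene0.png

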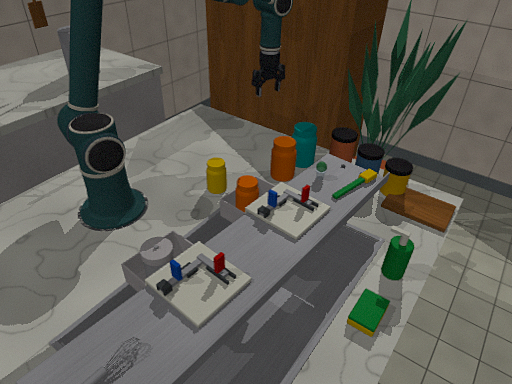

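View pics/top0.png

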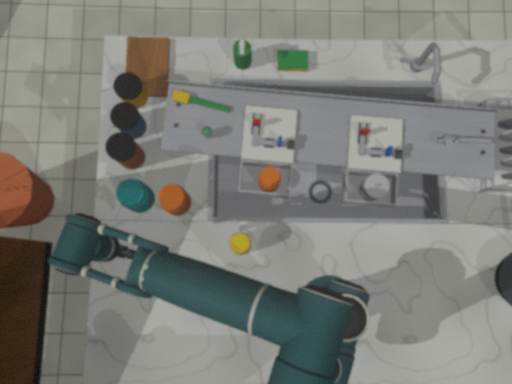

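View pics/wrist0.png

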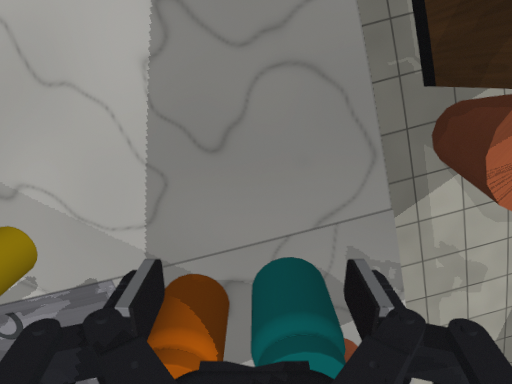

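```bash
python3 - <<'E'
import cv2
s=cv2.imread("pics/scene0.png"); t=cv2.imread("pics/top0.png")
cv2.imwrite("pics/sc1.png",cv2.resize(s[160:240,220:340],None,fx=6,fy=6,interpolation=cv2.INTER_CUBIC))
cv2.imwrite("pics/tc1.png",cv2.resize(t[95:205,225:305],None,fx=5.4,fy=5.4,interpolation=cv2.INTER_CUBIC))
E
```

```text
(no output)
```

View pics/sc1.png

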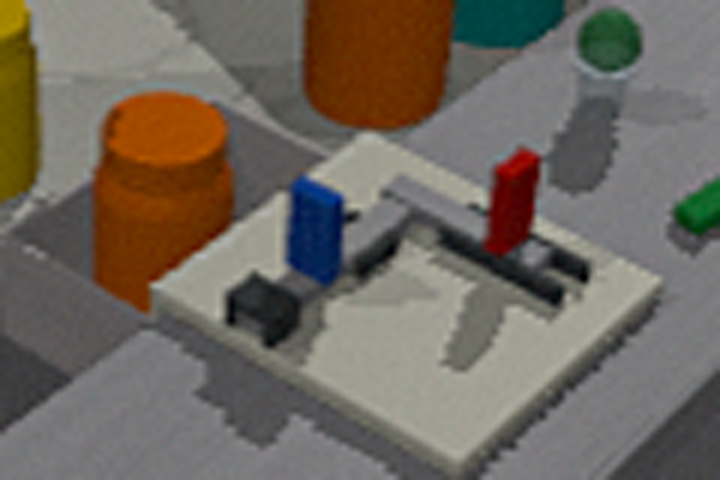

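View pics/tc1.png

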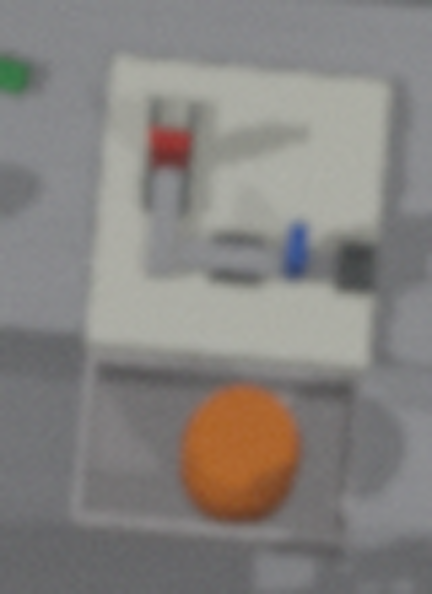

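```bash
cat > h.py <<'E'
import numpy as np,cv2
from workcell import bot
np.set_printoptions(precision=4,suppress=True)
def ray(m,px):
    K=m["intrinsics"]; u=(px[0]-K[0,2])/K[0,0]; v=(px[1]-K[1,2])/K[1,1]
    rd=np.hypot(u,v); r=rd
    for _ in range(30): r=rd/(1+m["k1"]*r*r)
    s=r/rd if rd else 1
    R=cv2.Rodrigues(np.array(m["rvec"]))[0]
    d=R.T@np.array([u*s,v*s,1]); return -R.T@np.array(m["tvec"]),d/np.linalg.norm(d)
def proj(m,P):
    R=cv2.Rodrigues(np.array(m["rvec"]))[0]; c=R@np.array(P)+m["tvec"]
    u,v=c[0]/c[2],c[1]/c[2]; k=1+m["k1"]*(u*u+v*v); K=m["intrinsics"]
    return np.array([K[0,0]*u*k+K[0,2],K[1,1]*v*k+K[1,2]])
def tri(obs):
    A=0;b=0;rs=[]
    for m,p in obs:
        o,d=ray(m,p); M=np.eye(3)-np.outer(d,d); A=A+M; b=b+M@o; rs.append((o,d))
    X=np.linalg.solve(A,b); return X,[np.linalg.norm(np.cross(X-o,d)) for o,d in rs]
def onz(m,p,z):
    o,d=ray(m,p); return o+d*(z-o[2])/d[2]
E
python3 - <<'E'
from h import *
S=bot.camera_model("scene");T=bot.camera_model("top")
r=tri([(S,(307.3,186)),(T,(256.3,120.4))]);b=tri([(S,(272.8,191.2)),(T,(280.2,140))])
print(r,b,r[0]-b[0])
# plate corners in top: 
c=lambda x,y:(225+x/5.4,95+y/5.4)
z=r[0][2]-.07+.015
P=[onz(T,c(*p),z) for p in [(113,60),(390,82),(368,368),(90,345)]]
print(P)
for i in range(4):
    d=P[(i+1)%4]-P[i]; print(np.linalg.norm(d),np.degrees(np.arctan2(d[1],d[0])))
E
```

```text
(array([0.5886, 0.2489, 0.2137]), [np.float64(0.00470383049175275), np.float64(0.004703830491752604)]) (array([0.5253, 0.1731, 0.212 ]), [np.float64(0.00324893063326406), np.float64(0.003248930633264074)]) [0.0632 0.0758 0.0017]
[array([0.6486, 0.2802, 0.1587]), array([0.637 , 0.1128, 0.1587]), array([0.4606, 0.1266, 0.1587]), array([0.4728, 0.2918, 0.1587])]
0.16779438561445256 -93.97148083818593
0.1769277698387948 175.53780982540025
0.165711300597468 85.78340882578233
0.17621329284797835 -3.7863650085691027
```

```bash
cat >> h.py <<'E'
def delta(P,xang=175.9):
    "shift cm & turn from current measured pose to TCP P, tool down, tool x at angle xang deg"
    s=bot.read_state(); R=cv2.Rodrigues(s["tcp_rot"])[0]
    a=np.radians(xang); x=np.array([np.cos(a),np.sin(a),0]); z=np.array([0,0,-1.]); y=np.cross(z,x)
    Rt=np.stack([x,y,z],1)
    return R.T@(np.array(P)-s["tool_pos"])*100, cv2.Rodrigues(R.T@Rt)[0].ravel()
E
python3 - <<'E'
from h import *
print(delta([.183,.65,.50]),delta([.5,.25,.50]))
T=bot.camera_model("top");S=bot.camera_model("scene")
print(tri([(S,(284,140)),(T,(173,196))]), tri([(S,(304,125)),(T,(132,195))]))
E
```

```text
(array([ 0.0231,  0.0373, -9.6363]), array([-0.0018, -0.0003, -0.2033])) (array([-41.343 , -29.8582,  -9.5869]), array([-0.0018, -0.0003, -0.2033]))
(array([0.3531, 0.5082, 0.1592]), [np.float64(0.0029781895130393675), np.float64(0.0029781895130393823)]) (array([0.357 , 0.6359, 0.1674]), [np.float64(0.006453412275407744), np.float64(0.0064534122754076875)])
```

Candidates for the jar, by pixel in the scene picture: the small orange jar in a basket at (247,193), the large orange one at (283,160), turquoise at (304,145), and yellow at (216,176). The smaller orange one is meant, and the crop shows it in the far caddy's basket. So its keeper is the red fin at (307,186) and its bolt the blue fin at (273,191). The near caddy, with the steel dabba and its red fin at (219,262), is to be left alone. I'm rising and hovering with the gripper shut.

```bash
python3 -m jog '[[[1,0,0,-5,0,0,0],[1,0,0,-9.6,0,0,-0.1],[1,-5,-3.5,-9.6,0,0,-0.2],[1,-10,-7,-9.6,0,0,-0.2],[1,-15,-11,-9.6,0,0,-0.2],[1,-20,-14.5,-9.6,0,0,-0.2],[1,-25,-18,-9.6,0,0,-0.2],[1,-30,-21.5,-9.6,0,0,-0.2],[1,-35,-25,-9.6,0,0,-0.2],[1,-40,-29,-9.6,0,0,-0.2],[1,-41.3,-29.8,-9.6,0,0,-0.2],[1,-41.3,-29.8,-9.6,0,0,-0.2]]]'
python3 - <<'E'
from h import *
m=bot.camera_model("wrist");im=bot.read_camera("wrist");cv2.imwrite("pics/w1.png",im[:,:,::-1])
import pickle;pickle.dump(m,open("w1.pkl","wb"));print(bot.read_state()["tool_pos"],delta([.5,.25,.5]))
E
```

```text
time: 1.65
tool_pos: [0.5003, 0.2501, 0.5003]
tcp_rot: [-0.121, -3.138, -0.0]
wrist_force: [-0.3, -0.0, -0.3]
width: 0.002
[0.4996 0.2511 0.5004] (array([-0.045 , -0.1036,  0.0379]), array([ 0.0006, -0.0012, -0.004 ]))
```

View pics/w1.png

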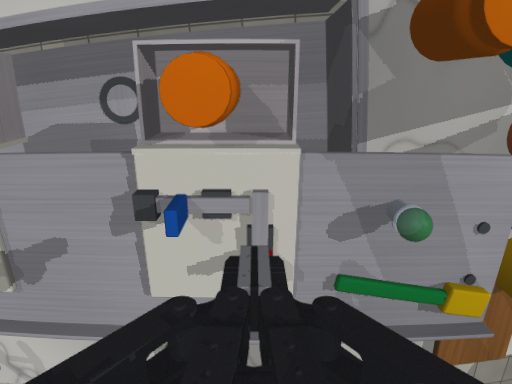

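```bash
python3 - <<'E'
import cv2
s=cv2.imread("pics/w1.png")
cv2.imwrite("pics/wc1.png",cv2.resize(s[175:275,125:285],None,fx=5,fy=5,interpolation=cv2.INTER_CUBIC))
E
```

```text
(no output)
```

View pics/wc1.png

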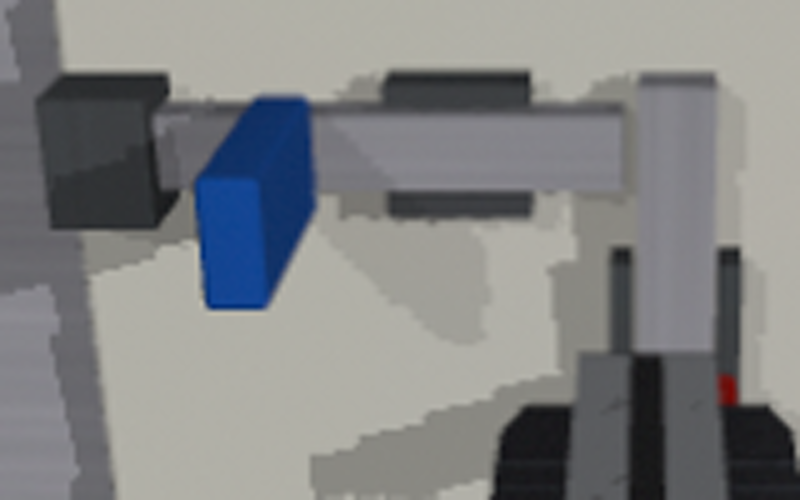

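```bash
python3 - <<'E'
from h import *
import pickle
S=bot.camera_model("scene");T=bot.camera_model("top");W=pickle.load(open("w1.pkl","rb"))
b=tri([(S,(272.8,191.2)),(T,(280.2,140)),(W,(171.4,223.6))]);print(b)
b2=tri([(S,(272.8,191.2)),(W,(171.4,223.6))]);print(b2)
for z in (.208,.211,.213): 
  B=onz(W,(171.4,223.6),z);t=onz(W,(260.2,213),z-.047)
  a=np.radians(-4.1);x=np.array([np.cos(a),np.sin(a),0]);y=np.array([-x[1],x[0],0])
  print(z,B,t,(t-B)@y, B+x*.055+y*.08)
E
```

```text
(array([0.525 , 0.1735, 0.2113]), [np.float64(0.0033970911717321455), np.float64(0.003183538010910597), np.float64(0.0007017507286187688)])
(array([0.5258, 0.175 , 0.2114]), [np.float64(0.0018378348414245964), np.float64(0.0018378348414246509)])
0.208 [0.5257 0.1729 0.208 ] [0.5406 0.252  0.161 ] 0.07993016505232307 [0.5862 0.2488 0.208 ]
0.211 [0.5244 0.1738 0.211 ] [0.5393 0.252  0.164 ] 0.07902524912313581 [0.585  0.2497 0.211 ]
0.213 [0.5236 0.1745 0.213 ] [0.5385 0.252  0.166 ] 0.07842197183701091 [0.5841 0.2503 0.213 ]
```

```bash
python3 - <<'E'
from h import *
print(delta([.55,.252,.361]))
E
```

```text
(array([-5.0318,  0.4654, 13.9325]), array([ 0.0006, -0.0012, -0.004 ]))
```

```bash
python3 -m jog '[[[1,-2.5,0.3,0,0,0,0],[1,-5,0.55,0,0,0,0],[1,-5,0.55,4,0,0,0],[1,-5,0.55,8,0,0,0],[1,-5,0.55,11,0,0,0],[1,-5,0.55,13,0,0,0],[1,-5,0.55,13.9,0,0,0],[1,-5,0.55,13.9,0,0,0]]]'
python3 - <<'E'
from h import *
for n in ("wrist","scene","top"):
    cv2.imwrite(f"pics/{n}2.png",bot.read_camera(n)[:,:,::-1])
s=cv2.imread("pics/scene2.png");t=cv2.imread("pics/top2.png")
a=cv2.resize(s[140:240,220:340],(480,400));b=cv2.resize(t[90:190,225:305],(320,400))
cv2.imwrite("pics/c2.png",np.hstack([a,b]));print(bot.read_state()["wrist_force"])
E
```

```text
time: 2.7
tool_pos: [0.5499, 0.2531, 0.3618]
tcp_rot: [-0.116, -3.139, -0.0]
wrist_force: [-0.4, 0.3, -0.0]
width: -0.003
[-0.9696 -0.5759  0.3984]
```

View pics/c2.png

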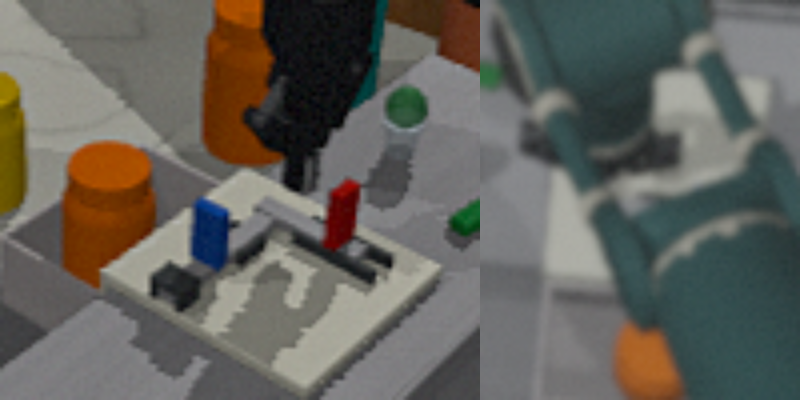

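View pics/wrist2.png

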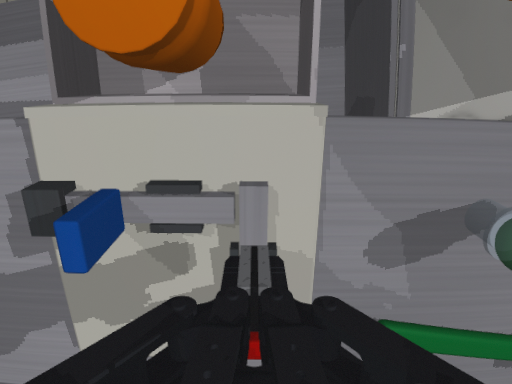

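```bash
python3 -m jog '[[[1,-1,0,0,0,0,0],[1,-1.6,0,0,0,0,0],[1,-2.2,0,0,0,0,0],[1,-2.8,0,0,0,0,0],[1,-3.3,0,0,0,0,0],[1,-3.8,0,0,0,0,0],[1,-4.2,0,0,0,0,0],[1,-4.6,0,0,0,0,0],[1,-4.8,0,0,0,0,0],[1,-4.8,0,0,0,0,0]]]'
python3 - <<'E'
from h import *
for i in range(3):
  s=bot.read_state();print(s["tool_pos"],s["wrist_force"])
cv2.imwrite("pics/scene3.png",cv2.resize(bot.read_camera("scene")[140:240,220:340,::-1],(720,600),interpolation=cv2.INTER_CUBIC))
E
```

```text
time: 4.1
tool_pos: [0.5982, 0.2489, 0.3616]
tcp_rot: [0.118, 3.139, 0.0]
wrist_force: [-0.8, -0.4, 0.4]
width: 0.001
[0.5982 0.2489 0.3616] [-0.8225 -0.3667  0.3827]
[0.5982 0.2489 0.3616] [-0.8225 -0.3667  0.3827]
[0.5982 0.2489 0.3616] [-0.8225 -0.3667  0.3827]
```

View pics/scene3.png

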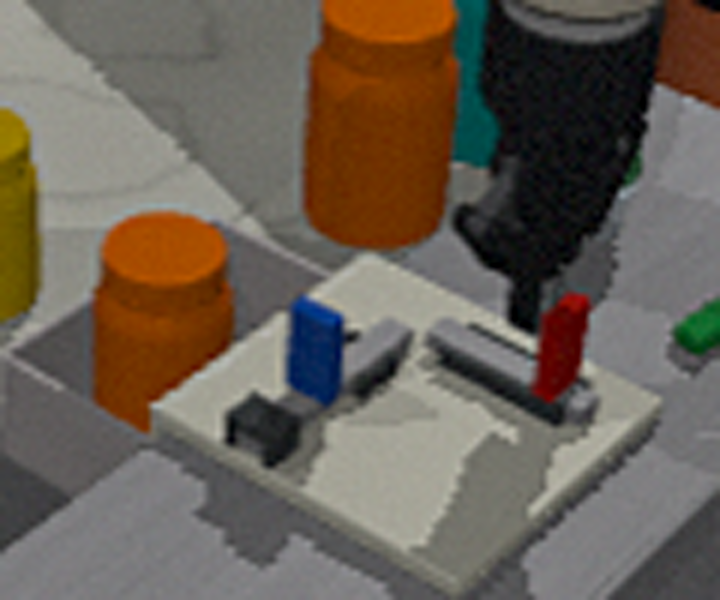

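The picture shows the red fin now at about (565,345) in the crop, and the keeper's tongue is clear of the bolt's end. I'm pushing on in small steps until it meets the stop.

```bash
python3 -m jog '[[[1,-0.2,0,0,0,0,0],[1,-0.3,0,0,0,0,0],[1,-0.4,0,0,0,0,0],[1,-0.4,0,0,0,0,0]]]';  python3 -m jog '[[[1,-0.1,0,0,0,0,0],[1,-0.2,0,0,0,0,0],[1,-0.2,0,0,0,0,0]]]'
```

```text
time: 4.65
tool_pos: [0.6019, 0.2487, 0.3615]
tcp_rot: [-0.117, -3.139, -0.0]
wrist_force: [-2.0, 0.0, 0.6]
width: -0.001
time: 5.03
tool_pos: [0.604, 0.2485, 0.3616]
tcp_rot: [0.118, 3.139, 0.0]
wrist_force: [-2.4, -0.2, -0.4]
width: -0.001
```

```bash
python3 -m jog '[[[1,-0.1,0,0,0,0,0],[1,-0.2,0,0,0,0,0],[1,-0.2,0,0,0,0,0]]]';  python3 -m jog '[[[1,-0.1,0,0,0,0,0],[1,-0.2,0,0,0,0,0],[1,-0.2,0,0,0,0,0]]]'
```

```text
time: 5.4
tool_pos: [0.6055, 0.2484, 0.3616]
tcp_rot: [-0.117, -3.138, 0.0]
wrist_force: [-4.9, 0.4, 1.0]
width: -0.005
time: 5.78
tool_pos: [0.6063, 0.2485, 0.3615]
tcp_rot: [-0.117, -3.134, 0.001]
wrist_force: [-11.0, 1.4, 3.9]
width: 0.004
```

```bash
python3 -m jog '[[[1,0.5,0,0,0,0,0],[1,1.5,0,0,0,0,0],[1,1.5,0,-5,0,0,0],[1,1.5,0,-5,0,0,0]]]'
python3 - <<'E'
from h import *
print(delta([.5222,.1379,.361]))
s=bot.read_camera("scene");cv2.imwrite("pics/scene4.png",cv2.resize(s[140:240,220:340,::-1],(720,600),interpolation=cv2.INTER_CUBIC))
E
```

```text
time: 6.28
tool_pos: [0.5943, 0.2498, 0.4176]
tcp_rot: [0.117, 3.129, 0.006]
wrist_force: [0.1, 0.1, -0.1]
width: -0.002
(array([  6.4082, -11.721 ,   5.541 ]), array([ 0.0042,  0.0101, -0.0032]))
```

View pics/scene4.png

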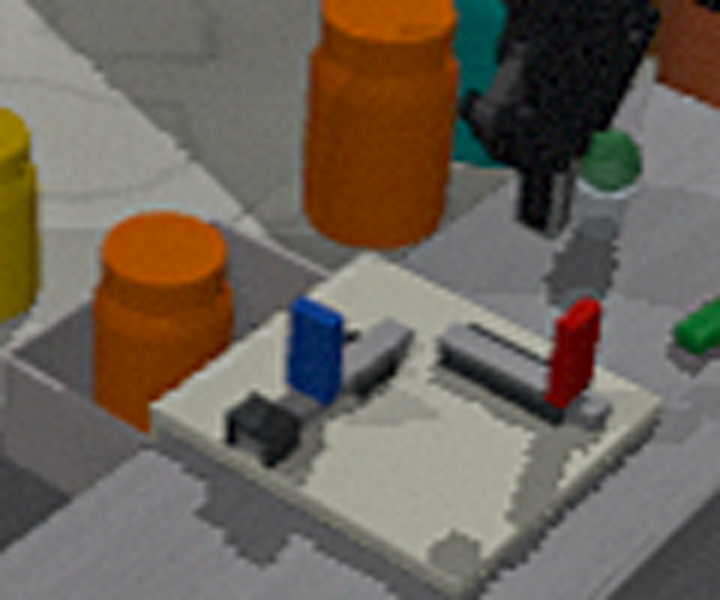

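```bash
python3 - <<'E'
from h import *
S=bot.camera_model("scene")
x=np.array([.9974,-.0715,0])
for d in (0,.02,.03,.035,.04):
    p=proj(S,np.array([.585,.2497,.211])+d*x); print(d,(p-[220,140])*6)
print(delta([.5222,.1379,.361]),bot.read_state()["joint_vel"])
E
```

```text
0 [507.3862 278.5989]
0.02 [543.267  295.9761]
0.03 [561.455  304.7861]
0.035 [570.6119 309.2219]
0.04 [579.8109 313.6784]
(array([  6.333 , -11.6842,   5.3487]), array([ 0.0027,  0.0067, -0.0033])) [-0.0003  0.0257  0.0503  0.0016  0.0005 -0.0019]
```

```bash
python3 -m jog '[[[1,2,-3.9,0,0,0,0],[1,4.2,-7.8,0,0,0,0],[1,6.25,-11.7,0,0,0,0],[1,6.25,-11.7,0,0,0,0],[1,6.25,-11.7,2,0,0,0],[1,6.25,-11.7,3.5,0,0,0],[1,6.25,-11.7,4.6,0,0,0],[1,6.25,-11.7,5,0,0,0],[1,6.25,-11.7,5,0,0,0],[1,6.25,-11.7,5,0,0,0]]]'
python3 - <<'E'
from h import *
print(bot.read_state()["tool_pos"],bot.read_state()["wrist_force"])
cv2.imwrite("pics/scene5.png",cv2.resize(bot.read_camera("scene")[140:240,220:340,::-1],(720,600),interpolation=cv2.INTER_CUBIC))
cv2.imwrite("pics/wrist5.png",bot.read_camera("wrist")[:,:,::-1])
E
```

```text
time: 7.58
tool_pos: [0.5222, 0.1375, 0.3623]
tcp_rot: [0.117, 3.138, 0.0]
wrist_force: [-0.3, -0.6, 0.2]
width: -0.001
[0.5222 0.1375 0.3623] [-0.3436 -0.6406  0.1813]
```

View pics/scene5.png

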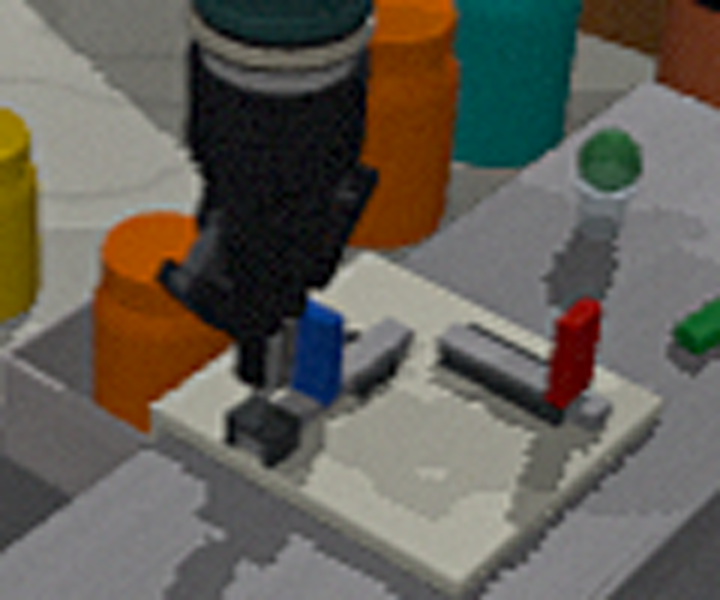

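View pics/wrist5.png

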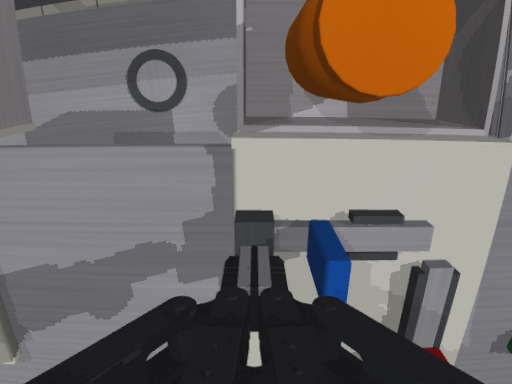

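```bash
python3 -m jog '[[[1,0,0.7,0,0,0,0],[1,0,1.3,0,0,0,0],[1,0,1.8,0,0,0,0],[1,0,2.3,0,0,0,0],[1,0,2.8,0,0,0,0],[1,0,3.3,0,0,0,0],[1,0,3.7,0,0,0,0],[1,0,4.1,0,0,0,0],[1,0,4.4,0,0,0,0],[1,0,4.6,0,0,0,0],[1,0,4.6,0,0,0,0]]]'
python3 - <<'E'
from h import *
cv2.imwrite("pics/scene6.png",cv2.resize(bot.read_camera("scene")[140:240,220:340,::-1],(720,600),interpolation=cv2.INTER_CUBIC))
E
```

```text
time: 9.05
tool_pos: [0.5253, 0.1835, 0.3616]
tcp_rot: [-0.117, -3.139, -0.001]
wrist_force: [0.5, -1.3, 0.0]
width: 0.0
```

View pics/scene6.png

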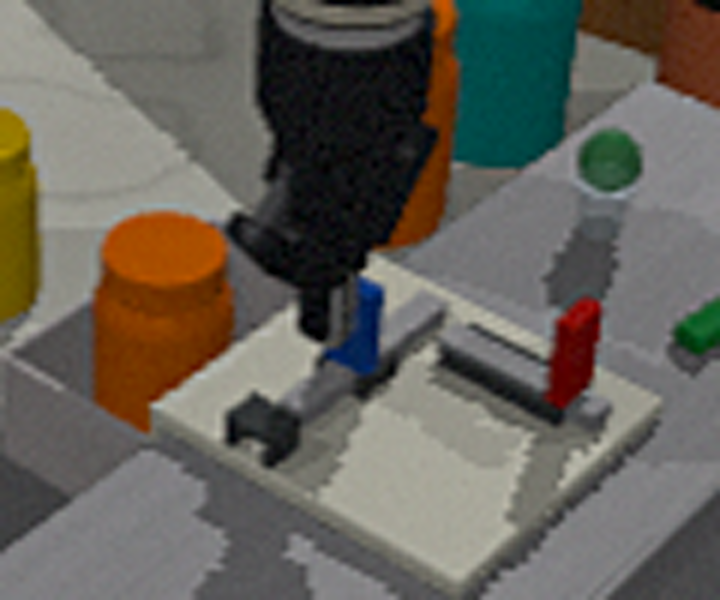

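The bolt's fin has moved to about (360,325) in the crop and its bar is out of the staple. I'm continuing to the stop.

```bash
python3 -m jog '[[[1,0,0.2,0,0,0,0],[1,0,0.4,0,0,0,0],[1,0,0.4,0,0,0,0]]]';  python3 -m jog '[[[1,0,0.1,0,0,0,0],[1,0,0.2,0,0,0,0],[1,0,0.2,0,0,0,0]]]'; python3 -m jog '[[[1,0,0.1,0,0,0,0],[1,0,0.2,0,0,0,0],[1,0,0.2,0,0,0,0]]]'
```

```text
time: 9.48
tool_pos: [0.5255, 0.1873, 0.3614]
tcp_rot: [-0.117, -3.139, 0.0]
wrist_force: [-0.8, -1.8, 1.2]
width: -0.0
time: 9.85
tool_pos: [0.5257, 0.1892, 0.3615]
tcp_rot: [-0.117, -3.139, 0.0]
wrist_force: [-0.9, -2.9, 0.1]
width: -0.004
time: 10.22
tool_pos: [0.5258, 0.1902, 0.3615]
tcp_rot: [-0.117, -3.139, 0.005]
wrist_force: [-1.5, -7.4, 0.7]
width: -0.004
```

```bash
python3 -m jog '[[[1,0,0.1,0,0,0,0],[1,0,0.2,0,0,0,0],[1,0,0.2,0,0,0,0]]]';python3 -m jog '[[[1,0,-0.6,0,0,0,0],[1,0,-1.8,0,0,0,0],[1,0,-1.8,-4,0,0,0],[1,0,-1.8,-9,0,0,0],[1,0,-3.8,-14,0,0,0],[1,3,-7,-15,0,0,0],[1,6,-10,-15,0,0,0],[1,10,-13,-15,0,0,0],[1,13,-16,-15,0,0,0],[1,13,-16,-15,0,0,0],[1,13,-16,-15,0,0,0]]]'
python3 - <<'E'
from h import *
s=bot.read_camera("scene");t=bot.read_camera("top")
cv2.imwrite("pics/scene7.png",cv2.resize(s[140:240,220:340,::-1],(720,600),interpolation=cv2.INTER_CUBIC))
cv2.imwrite("pics/all7.png",np.hstack([cv2.resize(s[:,:,::-1],(400,300)),cv2.resize(t[:,:,::-1],(400,300))]))
S=bot.camera_model("scene")
for d in (0,.03,.035): print(d,(proj(S,np.array([.5248,.174,.211])+d*np.array([.0715,.9974,0]))-[220,140])*6)
print(bot.read_state()["tool_pos"])
E
```

```text
time: 10.6
tool_pos: [0.5259, 0.1909, 0.3615]
tcp_rot: [-0.117, -3.138, 0.01]
wrist_force: [-1.0, -13.4, 2.1]
width: 0.0
time: 11.98
tool_pos: [0.3847, 0.0434, 0.5121]
tcp_rot: [0.118, 3.138, 0.002]
wrist_force: [0.2, -0.9, 0.3]
width: 0.0
0 [309.7443 308.511 ]
0.03 [349.5311 279.2031]
0.035 [356.0282 274.417 ]
[0.3851 0.0437 0.5118]
```

View pics/scene7.png

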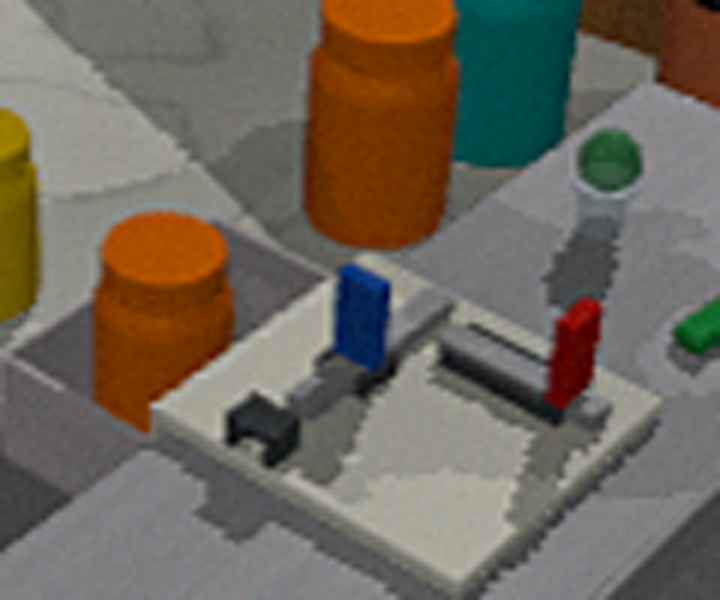

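View pics/all7.png

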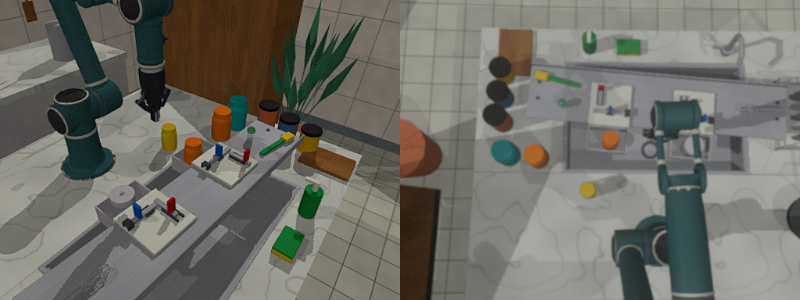

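```bash
python3 -c "
from workcell import bot
print(bot.finish_job())"
```

```text
the job is handed in; nothing more can be done
None
```

The caddy with the small orange jar is unlocked, and I handed the job in at about 12 s of the 37 s. With the shut fingertips I pushed its red keeper away from the basket until it hit its stop. The force rose to about 11 N there, from about 2.5 N while it slid. I then slid its blue bolt along +y to its stop, at about 13 N, and backed the arm off, clear of everything.

**Last checks:**
- **Keeper:** in the scene picture it moved about 33 mm. It had started about 2 mm open, so that matches the full 35 mm within pixel accuracy.
- **Bolt:** it moved about 35 mm, and its bar is out of the staple.
- **Jar and other caddy:** the orange jar stands where it was. The other caddy was never approached and its keeper looks unmoved; I judged that by eye in the overview picture only.

No check failed. The only mismatch was 3–5 mm between cameras in the first position fix, and a wrist-camera view narrowed it before I touched anything.

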